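# Lock the gripper bar and seat the socket that fits

### The arm

A 7-joint arm with a two-finger parallel gripper is mounted at the origin on the work surface. World frame = base frame: x ahead of the robot, y to its left, z up, the work surface at z = 0. Lengths are in m, angles in degrees, forces in N, time in s.
With the tool pointing down it reaches from about 0.35 to 0.9 m from the base axis. Payload 8.1 kg.
Tool frame: the origin (TCP) lies at the very end of the fingers, on their centre line; the grasp point (between the pads) lies 19 mm behind it; z points along the fingers, y is the direction in which the jaws open and shut (so a half turn about z gives the same grasp; the last joint's range is limited). The gripper opens to 92 mm and grips with 3 to 60 N. Pads are 19 mm wide; open, the fingers measure 130 mm over their backs; the gripper's body (75 mm by 190 mm) begins 47 mm behind the grasp point.
Start: joints at [67.517, 24.895, 1.432, 90.138, -0.665, 64.973, -4.303], TCP at [0.179, -0.599, 0.227] pointing down, gripper open.
Joint ranges: [-149.89, 149.89], [-25.12, 119.58], [-72.63, 75.52], [4.76, 147.25], [-75.54, 255.54], [6.69, 114.76], [-157.13, 157.13]. Speed limits (degrees/s): [127.2, 127.2, 172.46, 172.46, 180, 180, 180].

### API

Orientations are given as [roll, pitch, yaw] about the fixed x, y, z axes, in that order (R = Rz(yaw) Ry(pitch) Rx(roll)).
In Python, from rig import arm gives the robot as it stands. The module is installed in compiled form; this text tells all that it offers. Calls block until the motion is done:
- arm.reach(position, orientation): joint-space move of the TCP to a pose.
- arm.move_l(position, ori=None, velocity=0.15): straight line of the TCP; ori=None keeps the orientation; velocity is the mean speed in m/s.
- arm.set_joints(angles): joint-space move.
- arm.open() and arm.grab(): open the fingers fully, or close them until they stop; the grip force is fixed at half the most.
- arm.sleep(seconds).
- arm.solve_ik(position, orientation): joint angles nearest the present ones, or None.
- arm.observe(): the state.
- arm.snapshot(name): name is "scene" or "side" or "wrist"; returns a dict with "image" (400x640x3 uint8, blue, green, red), "fx", "fy", "cx", "cy" (pixels), "dist" ([k1, k2, p1, p2, k3] as OpenCV has them; the pictures are not rectified), "pose" (4x4, takes a point from camera to world coordinates); the wrist camera has in their place "hand_eye" (4x4, takes a point from camera to tool coordinates, whose origin is the TCP and whose axes are the flange's). Camera axes: x right, y down, z forward; pixel columns grow to the right and rows downward; lengths in m; the calibration is good to about 2 mm. A picture is of the moment at which its call begins: read the wrist's pose just before it. There is no depth.
A pose or a line that the arm cannot do raises arm.PlanningError and nothing moves.
- arm.close_job(): hands the job in, once; it reports no verdict.
The state is a dict: "time": time; "qpos": joint angles; "dq": joint speeds; "joint_efforts": joint torques, N m; "eef_pos": TCP position; "orientation": TCP orientation; "ft_force": force on the tool from outside, world axes, zero at the start; "torque": the same for the moment, N m; "opening": finger opening in m.
Only numpy, scipy, OpenCV 4.12 (cv2) and the standard library are available. Lean on these libraries where they do the work, as an engineer would, in place of code of your own. Each camera call takes 0.05 s, during which the arm holds its last target. There are 200 camera calls.

### The job

Lock the bar first: take the blue-handled flat blade out of the black foam block, slide it down into the slot in the middle of the aluminium bar until its handle rests on the bar, and let go of it. Then try the two sockets on the nut that stands on the blue collar: stand the one that does not fit in the black tray (leave it there if you never need it), push the one that fits all the way down over the nut until it rests on the collar, and finish while still gripping it there, upright on the nut. Leave the jar, the suction cup and the screwdriver where they are.

Things in the scene. Friction and masses are not known exactly. Their poses are not given: they have to be found in the camera images.
- blade_grip (a point): grip point of the locking blade, in its blue plastic handle (14 mm thick along x, 50 mm wide along y, 45 mm tall) on the centre line, 30 mm above the handle's underside, 15 mm below its top, 70 mm above the blade's lower end; pinch the handle here across its 14 mm. z points up. The handle's underside rests on the foam at the start and on the bar when fully home.
- blade: the locking blade, standing upright in the slot of the black foam block (40 mm deep in it): steel blade 5 mm thick (x), 44 mm wide (y), 40 mm long below the handle, its last 4 mm only 3 mm thick and 40 mm wide; 0.12 kg. Origin at the middle of its lower end, axes as for its grip point.
- foam_block: fixed black foam block 90 x 110 mm, 50 mm tall, in which the blade stands at the start; origin under its centre
- slot (a point): middle of the slot's mouth, in the top face of the fixed aluminium bar (80 mm along x, 280 mm along y, 50 mm tall), half-way along it. The slot is 8.5 mm wide (along x), 48 mm long (along y), 45 mm deep, with a 3 mm bevel round its mouth. z points up; the bar's x and y axes are those of this point. The blade enters either way round.
- blue_collar (a point): centre of the top face of the blue collar, a disc 60 mm in diameter, 6 mm thick, fixed on the bar 90 mm from the slot in the bar's +y direction; its top is 56 mm above the table, z up. On it stands the nut to work on (fixed). The socket that fits goes down until its mouth rests on this face; the other stops at least 8 mm higher. Which one fits changes from run to run.
- bar: the fixed aluminium bar, 80 mm (x) by 280 mm (y), 50 mm tall; origin under its centre. On each collar stands a fixed brass hex nut, 14 mm tall with a bevelled top, two flats square to the bar's x, its stud ending 1 to 14 mm above it. One nut is 19 mm across flats, the other 27 mm; they swap places. The nut on the grey collar (90 mm from the slot, -y side) is not to be worked on.
- socket_a_grip (a point): grip point of the first socket: on its axis in the bright flat steel tang on top (16 mm thick along x, 30 mm wide along y, 36 mm tall), 76 mm above the mouth (the underside), 24 mm above the dark body's top, 12 mm below the tang's top; pinch the tang here across its 16 mm. z points up.
- socket_b_grip (a point): grip point of the second socket: on its axis in the bright flat steel tang on top (16 mm thick along x, 30 mm wide along y, 36 mm tall), 76 mm above the mouth (the underside), 24 mm above the dark body's top, 12 mm below the tang's top; pinch the tang here across its 16 mm. z points up.
- socket_a: the first of two outwardly alike sockets, mouth down in the tray: dark steel cylinder 47 mm in diameter, 52 mm tall, plus the tang: 88 mm in all, 0.3 kg. Origin: centre of the mouth. Six-sided bore open below, two flats square to x: it goes over the nut when its yaw differs from the collar's by 0 or a multiple of 60 degrees (9 degrees of play); the flared mouth forgives 2 mm off-centre.
- socket_b: the second of two outwardly alike sockets, mouth down in the tray: dark steel cylinder 47 mm in diameter, 52 mm tall, plus the tang: 88 mm in all, 0.3 kg. Origin: centre of the mouth. Six-sided bore open below, two flats square to x: it goes over the nut when its yaw differs from the collar's by 0 or a multiple of 60 degrees (9 degrees of play); the flared mouth forgives 2 mm off-centre.
- tray: fixed black open tray, 90 mm (x) by 170 mm (y), walls 5 mm thick and 22 mm high, floor 5 mm thick, with one 5 mm partition across its middle, parallel to x, making two equal compartments side by side along y; one socket stands in each. Origin under its centre.
- suction_cup: a bystander, leave it where it is (knocking it 30 mm or more away fails): black rubber suction cup, 44 mm across, 45 mm tall; origin under its centre
- jar: a bystander, leave it where it is (knocking it 30 mm or more away fails): small jar with a red lid, 52 mm across, 55 mm tall; origin under its centre
- screwdriver: a bystander, leave it where it is (knocking it 30 mm or more away fails): screwdriver with an orange handle, 190 mm long, lying on the table beyond the bar; origin in its middle

How it is judged (in metres and radians):
On the way, in this order (a step that is already met when the one before it is completed fails the run):
1. the blade is fully home in the bar's slot and let go (z of blade_grip in the frame of slot between 0.026 and 0.0335 m and horizontal distance between blade_grip and slot below 0.006 m and angle between blade_grip's own z axis and vertical below 0.08 rad and angle between the x axis of blade_grip and the x axis of slot, either way round below 0.15 rad and contact force between the fingers and blade below 0.1 N), for 0.2 s.
2. the socket that fits is fully down on the nut of the blue collar, gripped, the other one stands in the tray (((z of socket_a_grip in the frame of blue_collar between 0.071 and 0.0795 m and horizontal distance between socket_a_grip and blue_collar below 0.006 m and angle between socket_a_grip's own z axis and vertical below 0.08 rad and contact force between the fingers and socket_a above 2 N and x of socket_b_grip in the frame of tray between -0.045 and 0.045 m and y of socket_b_grip in the frame of tray between -0.085 and 0.085 m and z of socket_b_grip in the frame of tray between 0.07 and 0.09 m and angle between socket_b_grip's own z axis and vertical below 0.1 rad and contact force between the fingers and socket_b below 0.1 N and linear speed of each of socket_b, socket_a below 0.02 m/s) or (z of socket_b_grip in the frame of blue_collar between 0.071 and 0.0795 m and horizontal distance between socket_b_grip and blue_collar below 0.006 m and angle between socket_b_grip's own z axis and vertical below 0.08 rad and contact force between the fingers and socket_b above 2 N and x of socket_a_grip in the frame of tray between -0.045 and 0.045 m and y of socket_a_grip in the frame of tray between -0.085 and 0.085 m and z of socket_a_grip in the frame of tray between 0.07 and 0.09 m and angle between socket_a_grip's own z axis and vertical below 0.1 rad and contact force between the fingers and socket_a below 0.1 N and linear speed of each of socket_a, socket_b below 0.02 m/s))), for 0.2 s.
At the end, for the whole second after the job is handed in: Blade home in the slot (within 3.5 mm of resting, tilt < 0.08 rad), untouched; one socket down over the nut on the blue collar (mouth within 3.5 mm of the collar, axis within 6 mm, tilt < 0.08 rad), at rest, gripped with over 2 N; the other upright in the tray, untouched (all of step 1 and ((z of socket_a_grip in the frame of blue_collar between 0.071 and 0.0795 m and horizontal distance between socket_a_grip and blue_collar below 0.006 m and angle between socket_a_grip's own z axis and vertical below 0.08 rad and contact force between the fingers and socket_a above 2 N and x of socket_b_grip in the frame of tray between -0.045 and 0.045 m and y of socket_b_grip in the frame of tray between -0.085 and 0.085 m and z of socket_b_grip in the frame of tray between 0.07 and 0.09 m and angle between socket_b_grip's own z axis and vertical below 0.1 rad and contact force between the fingers and socket_b below 0.1 N and linear speed of each of socket_b, socket_a below 0.02 m/s) or (z of socket_b_grip in the frame of blue_collar between 0.071 and 0.0795 m and horizontal distance between socket_b_grip and blue_collar below 0.006 m and angle between socket_b_grip's own z axis and vertical below 0.08 rad and contact force between the fingers and socket_b above 2 N and x of socket_a_grip in the frame of tray between -0.045 and 0.045 m and y of socket_a_grip in the frame of tray between -0.085 and 0.085 m and z of socket_a_grip in the frame of tray between 0.07 and 0.09 m and angle between socket_a_grip's own z axis and vertical below 0.1 rad and contact force between the fingers and socket_a below 0.1 N and linear speed of each of socket_a, socket_b below 0.02 m/s))); the arm keeps its last pose, push and grip.
It fails at once if the suction cup is moved by 30 mm or more (distance of suction_cup from where it was at the start of the episode above 0.03 m).
It fails at once if the jar is moved by 30 mm or more (distance of jar from where it was at the start of the episode above 0.03 m).
It fails at once if the screwdriver is moved by 30 mm or more (distance of screwdriver from where it was at the start of the episode above 0.03 m).
It also fails if it takes over 69 s, if anything falls off the work surface, if the arm or the gripper's body presses on something with over 40 N, if the wrist force passes 120 N, or if a joint passes its speed limit or range.

## Working session

There is one attempt and no reset: what is moved stays moved. The work goes in short steps, each a Python script; the robot and the scene stay as the last script left them, time stands still between calls to the robot, and variables do not carry over. Pictures are saved under pics/ and viewed, about 8 in all and at most 12, crops included, and the job is handed in when it is done.

```bash
mkdir -p pics
python3 - <<'E'
from rig import arm
import cv2,numpy as np
o=arm.observe();print({k:np.round(v,3) for k,v in o.items()})
for n in("scene","side","wrist"):
    s=arm.snapshot(n);cv2.imwrite(f"pics/{n}0.png",s["image"])
    print(n,[round(s[k],1) for k in("fx","fy","cx","cy")],s["dist"],np.round(s.get("pose",s.get("hand_eye")),4).tolist())
E
```

```text
{'time': np.float64(0.0), 'qpos': array([67.518, 24.936,  1.43 , 90.19 , -0.664, 64.973, -4.302]), 'dq': array([ 0.099, -0.002, -0.029,  0.032,  0.075,  0.018, -0.027]), 'joint_efforts': array([ 1.0000e-03, -6.6783e+01,  9.8500e-01, -3.1445e+01, -6.1000e-02,
        4.3000e-02,  0.0000e+00]), 'eef_pos': array([ 0.178, -0.598,  0.226]), 'orientation': array([-1.7991e+02,  9.0000e-03,  1.6601e+01]), 'ft_force': array([-0.078, -0.457, -1.413]), 'torque': array([-0.018,  0.009, -0.044]), 'opening': np.float64(0.092)}
scene [412.8, 412.8, 325.0, 196.3] [-0.07903511  0.          0.          0.          0.        ] [[-0.8205, 0.3284, -0.4679, 1.1638], [0.5713, 0.4978, -0.6525, 0.6864], [0.0186, -0.8027, -0.596, 0.7454], [0.0, 0.0, 0.0, 1.0]]
side [370.3, 370.3, 326.9, 193.2] [0.00207042 0.         0.         0.         0.        ] [[-0.9937, -0.0863, 0.071, 0.5554], [-0.1116, 0.7338, -0.6701, 0.6873], [0.0057, -0.6738, -0.7389, 0.881], [0.0, 0.0, 0.0, 1.0]]
wrist [342.8, 342.8, 320.1, 198.1] [-0.0764178  0.         0.         0.         0.       ] [[-0.0011, -0.9567, -0.2911, 0.0783], [1.0, -0.0012, 0.0002, 0.0004], [-0.0005, -0.2911, 0.9567, -0.1577], [0.0, 0.0, 0.0, 1.0]]
```

View pics/scene0.png

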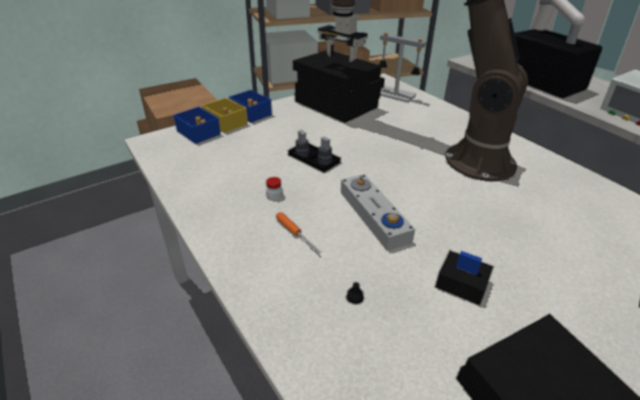

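View pics/side0.png

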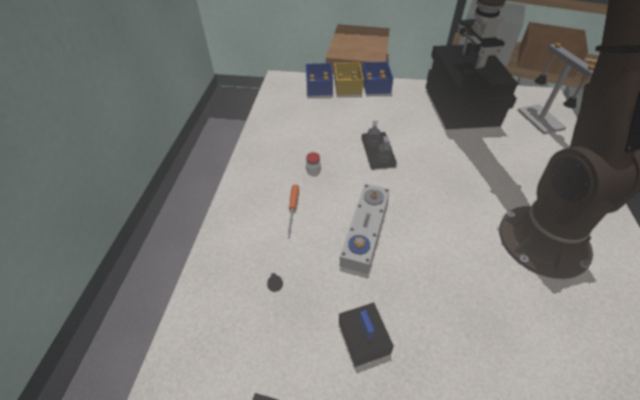

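Both views show the same layout. The blade handle is at scene (469,260) and side (368,321). The blue collar is at (392,220) and (359,244), and the slot at (376,203) and (367,220). The socket tangs are at scene (302,134) and (325,142), and the tray is around side (379,149).

```bash
cat > h.py <<'E'
from rig import arm
import cv2,numpy as np
from scipy.spatial.transform import Rotation as R
def snap(name,save=None):
    o=arm.observe();s=arm.snapshot(name)
    if name=="wrist":
        T=np.eye(4);T[:3,:3]=R.from_euler("xyz",o["orientation"],degrees=True).as_matrix();T[:3,3]=o["eef_pos"]
        s["pose"]=T@s["hand_eye"]
    if save: cv2.imwrite(f"pics/{save}.png",s["image"])
    np.savez(f"pics/{save or 'tmp'}.npz",**s); return s
def ray(s,uv):
    K=np.array([[s["fx"],0,s["cx"]],[0,s["fy"],s["cy"]],[0,0,1.]])
    p=cv2.undistortPoints(np.float64(uv).reshape(-1,1,2),K,np.float64(s["dist"])).reshape(-1,2)
    d=np.c_[p,np.ones(len(p))]@s["pose"][:3,:3].T
    return s["pose"][:3,3],d
def onz(s,uv,z):
    c,d=ray(s,uv);return c+d*((z-c[2])/d[:,2])[:,None]
E
python3 - <<'E'
from h import *
a=snap("scene","a");b=snap("side","b")
for n,z,p,q in [("bladetop",.095,(470,257),(368,318)),("collar",.056,(392,220),(359,244)),("slot",.05,(376,203),(367,220)),("greyc",.056,(361,183),(374,197)),("tray sock1",.08,(302,136),(375,126)),("sock2",.08,(326,143),(384,138)),("jar",.055,(274,182),(313,157)),("cup",.04,(355,286),(274,276))]:
    print(n,onz(a,[p],z).round(3),onz(b,[q],z).round(3))
E
```

```text
bladetop [[0.512 0.342 0.095]] [[0.5   0.333 0.095]]
collar [[0.536 0.114 0.056]] [[0.529 0.112 0.056]]
slot [[0.517 0.029 0.05 ]] [[0.51  0.023 0.05 ]]
greyc [[ 0.497 -0.064  0.056]] [[ 0.493 -0.062  0.056]]
tray sock1 [[ 0.511 -0.364  0.08 ]] [[ 0.5   -0.376  0.08 ]]
sock2 [[ 0.471 -0.281  0.08 ]] [[ 0.468 -0.313  0.08 ]]
jar [[ 0.707 -0.21   0.055]] [[ 0.699 -0.218  0.055]]
cup [[0.746 0.226 0.04 ]] [[0.738 0.224 0.04 ]]
```

Run:
```python
from h import *
for yaw in (78,-102,50,-130,100,-80):
    print(yaw,[None if (q:=arm.solve_ik(p,[180,0,yaw])) is None else np.round(q,0).tolist() for p in([.49,-.34,.2],[.515,.025,.25],[.505,.337,.2])])
arm.reach([.487,-.335,.23],[180,0,16.6]);print(arm.observe()["time"]);snap("wrist","w_tray")
arm.reach([.515,.025,.24],[180,0,78]);print(arm.observe()["time"]);snap("wrist","w_bar")
arm.reach([.505,.337,.21],[180,0,78]);print(arm.observe()["time"]);snap("wrist","w_blade")
g=[cv2.imread(f"pics/w_{n}.png") for n in("tray","bar","blade")]
cv2.imwrite("pics/m1.png",cv2.resize(np.vstack([np.hstack(g[:2]),np.hstack([g[2],g[2]*0])]),(800,500)))
```

```text
78 [[42.0, 25.0, -18.0, 95.0, 9.0, 61.0, 10.0], [22.0, 18.0, -40.0, 101.0, 13.0, 65.0, -33.0], [-6.0, 33.0, -51.0, 92.0, 27.0, 68.0, -74.0]]
-102 [[16.0, 24.0, 19.0, 97.0, -9.0, 60.0, -154.0], [36.0, 25.0, -61.0, 100.0, 23.0, 69.0, 137.0], [-1.0, 38.0, -61.0, 91.0, 34.0, 72.0, 100.0]]
50 [[38.0, 24.0, -12.0, 95.0, 6.0, 61.0, -16.0], [21.0, 18.0, -38.0, 101.0, 12.0, 65.0, -61.0], [-9.0, 32.0, -45.0, 92.0, 24.0, 66.0, -100.0]]
-130 [[68.0, 37.0, -61.0, 93.0, 33.0, 71.0, 141.0], [36.0, 25.0, -61.0, 100.0, 23.0, 69.0, 109.0], [-1.0, 38.0, -61.0, 91.0, 34.0, 72.0, 72.0]]
100 [[46.0, 26.0, -23.0, 95.0, 11.0, 62.0, 30.0], [24.0, 19.0, -42.0, 101.0, 14.0, 66.0, -12.0], [-4.0, 35.0, -54.0, 92.0, 30.0, 69.0, -54.0]]
-80 [[19.0, 24.0, 14.0, 97.0, -7.0, 60.0, -134.0], [-57.0, 22.0, 67.0, 107.0, -22.0, 66.0, -152.0], [-1.0, 38.0, -61.0, 91.0, 34.0, 72.0, 122.0]]
1.75
3.15
4.3917
```

View pics/m1.png

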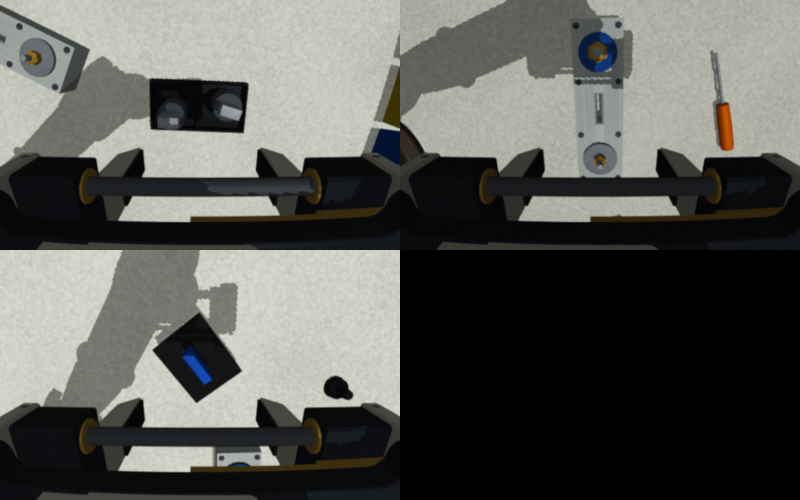

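The wrist views show the handle at about (394,185) in w_blade and the slot at about (319,173) in w_bar. The blue collar is at (317,84) with the larger nut on it, and the grey collar at (319,253). The two tangs are in w_tray. Next I'll segment these.

```bash
cat > m.py <<'E'
from h import *
L=lambda n:dict(np.load(f"pics/{n}.npz"))
def rectinfo(s,mask,z,xr=(0,640),yr=(0,400)):
    m=np.zeros_like(mask);m[yr[0]:yr[1],xr[0]:xr[1]]=mask[yr[0]:yr[1],xr[0]:xr[1]]
    c=max(cv2.findContours(m,cv2.RETR_EXTERNAL,cv2.CHAIN_APPROX_NONE)[0],key=cv2.contourArea)
    P=onz(s,c.reshape(-1,2),z)[:,:2]*1000
    (x,y),(w,h),a=cv2.minAreaRect(P.astype(np.float32))
    b=cv2.boundingRect(c)
    if w>h: w,h,a=h,w,a+90   # a = angle of the short side
    a=(a+90)%180-90
    print("px",b,"centre",round(x,1),round(y,1),"size",round(w,1),round(h,1),"shortside yaw",round(a,1));return x,y,a
E
python3 - <<'E'
from m import *
s=L("w_blade");I=s["image"].astype(int);blue=((I[...,0]>I[...,2]+60)).astype(np.uint8)
for t in (60,100,130,160):
    m=((I[...,0]-I[...,2])>t).astype(np.uint8);print(t,end=" ");rectinfo(s,m,.095,(200,420),(60,260))
ys,xs=np.nonzero(blue[60:260,200:420]);print(np.percentile(I[60:260,200:420][ys,xs],[10,30,50,70,90],axis=0))
s=L("w_bar");I=s["image"].astype(int)
m=((I[...,0]-I[...,2])>50).astype(np.uint8);print("collar",end=" ");x,y,a=rectinfo(s,m,.056,(240,400),(0,150))
g=I.sum(2)//3
print(g[140:205:5,300:340:2])
s=L("w_tray");I=s["image"].astype(int);g=I.sum(2)//3
cv2.imwrite("pics/m2.png",np.hstack([cv2.resize(s["image"][110:230,220:420],(400,240),interpolation=cv2.INTER_NEAREST),cv2.resize(L("w_bar")["image"][0:300,270:370],(200,600))[:240*1]*1 if 0 else cv2.resize(L("w_blade")["image"][90:250,230:400],(255,240),interpolation=cv2.INTER_NEAREST)]))
E
```

```text
60 px (292, 161, 48, 55) centre 503.1 339.0 size 15.0 50.0 shortside yaw 25.0
100 px (293, 168, 46, 47) centre 503.0 338.5 size 13.1 48.0 shortside yaw 25.0
130 px (294, 169, 44, 45) centre 503.0 338.3 size 11.5 46.4 shortside yaw 25.0
160 Traceback (most recent call last):
  File "<stdin>", line 4, in <module>
  File "m.py", line 5, in rectinfo
    c=max(cv2.findContours(m,cv2.RETR_EXTERNAL,cv2.CHAIN_APPROX_NONE)[0],key=cv2.contourArea)
ValueError: max() iterable argument is empty
```

The handle measures 13×48 mm against a nominal 14×50, so that fits. The script stopped at the 160 threshold, so I'll run the rest.

Run:
```python
from m import *
s=L("w_bar");I=s["image"].astype(int);g=I.sum(2)//3
m=((I[...,0]-I[...,2])>50).astype(np.uint8);print("collar",end=" ");x,y,a=rectinfo(s,m,.056,(240,400),(0,150))
m=(g<110).astype(np.uint8);print("slot",end=" ");rectinfo(s,m,.05,(300,340),(140,205))
print(g[140:205:5,306:334:2])
s=L("w_tray");I=s["image"].astype(int);g=I.sum(2)//3
for t in (90,110,130,150):
  for xr in((245,300),(318,390)):
    m=(g>t).astype(np.uint8)
    try: print(t,end=" ");rectinfo(s,m,.093,xr,(134,203))
    except ValueError: print()
cv2.imwrite("pics/m2.png",np.hstack([cv2.resize(s["image"][110:230,220:420],(400,240),interpolation=cv2.INTER_NEAREST),cv2.resize(L("w_bar")["image"][20:290,270:370],(89,240),interpolation=cv2.INTER_AREA)]))
```

```text
collar px (309, 82, 34, 34) centre 537.1 91.7 size 19.9 39.4 shortside yaw -66.6
slot px (312, 150, 13, 48) centre 512.6 21.8 size 11.8 50.3 shortside yaw -10.5
[[147 146 152 156 158 154 156 159 161 158 149 149 148 147]
 [146 146 151 156 158 156 159 160 161 159 152 151 149 148]
 [146 147 137 115 109 122 109  99 103 120 146 151 150 147]
 [148 145 132 112 113 154 125  80  92 116 145 150 147 148]
 [147 147 140 110  99 147 101  77  90 118 147 151 149 148]
 [145 147 138 114 107 154 144  93  93 112 145 148 149 147]
 [147 146 142 114 102 152 133  75  87 113 141 148 149 149]
 [146 148 144 116 104 142 129  85  86 110 144 149 148 149]
 [148 148 142 118  91  73  74  75  89 110 144 147 150 149]
 [147 150 146 121  92  65  67  67  81 108 143 148 150 149]
 [149 150 147 126  92  56  53  53  72 106 135 149 148 149]
 [151 151 149 127 100  74  72  75  85 107 139 148 148 148]
 [150 153 151 151 153 154 155 156 158 159 154 149 148 150]]
90 px (270, 189, 15, 11) centre 467.9 -302.2 size 9.3 12.7 shortside yaw 16.4
90 px (352, 168, 36, 25) centre 503.0 -377.2 size 16.4 29.7 shortside yaw -1.2
110 px (271, 189, 14, 10) centre 468.4 -302.5 size 8.4 11.7 shortside yaw 16.4
110 px (353, 168, 34, 25) centre 503.0 -377.3 size 15.4 28.8 shortside yaw -0.7
130 px (272, 190, 12, 8) centre 468.4 -302.5 size 6.5 9.9 shortside yaw 16.4
130 px (354, 169, 33, 23) centre 503.1 -377.2 size 14.4 28.1 shortside yaw -1.3
150 
150 px (356, 170, 30, 18) centre 503.8 -377.3 size 11.7 26.4 shortside yaw -0.6
```

View pics/m2.png

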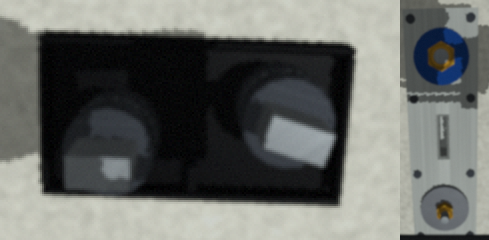

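Run:
```python
from m import *
s=L("w_bar");I=s["image"].astype(int);g=I.sum(2)//3
m=((I[...,0]>1.35*I[...,2])&(I[...,0]>35)).astype(np.uint8)
m[:, :240]=0;m[:,400:]=0;m[150:]=0
m=cv2.morphologyEx(m,cv2.MORPH_OPEN,np.ones((3,3),np.uint8))
c=max(cv2.findContours(m,cv2.RETR_EXTERNAL,cv2.CHAIN_APPROX_NONE)[0],key=cv2.contourArea)
P=(onz(s,cv2.convexHull(c).reshape(-1,2),.056)[:,:2]*1000).astype(np.float32);print("collar",cv2.boundingRect(c),cv2.fitEllipse(P))
print("slot",end=" ");rectinfo(s,(g<130).astype(np.uint8),.05,(300,340),(140,205))
hsv=cv2.cvtColor(s["image"],cv2.COLOR_BGR2HSV)
for n,yr in(("nutblue",(40,130)),("nutgrey",(220,275))):
    m=((hsv[...,0]>8)&(hsv[...,0]<35)&(hsv[...,1]>90)).astype(np.uint8);print(n,end=" ");rectinfo(s,m,.070,(280,360),yr)
# bar long edges: brightness rows
```

```text
collar (285, 51, 63, 65) ((529.7864379882812, 109.8606185913086), (59.557315826416016, 59.85810470581055), 2.3088574409484863)
slot px (311, 149, 15, 50) centre 512.5 21.8 size 14.5 52.2 shortside yaw -12.1
nutblue px (302, 67, 29, 33) centre 530.0 109.8 size 25.7 28.2 shortside yaw -12.3
nutgrey px (311, 247, 18, 19) centre 496.1 -60.7 size 18.0 21.0 shortside yaw -12.3
```

The collar fits at 59.7 mm diameter and 89.8 mm from the slot, both as specified. Bar yaw is about −11.5°, and the blue nut measures about 27 mm. Now grasping the blade.

Run:
```python
from h import *
st=lambda t:(lambda o:print(t,round(o["time"],1),np.round(o["eef_pos"],4),np.round(o["orientation"],1),np.round(o["ft_force"],1),round(float(o["opening"]),4)))(arm.observe())
arm.reach([.503,.3385,.14],[180,0,115])
arm.move_l([.503,.3385,.061]);st("at")
arm.grab();st("grab")
arm.move_l([.503,.3385,.165]);st("up")
arm.reach([.5125,.0218,.165],[180,0,78.5])
arm.move_l([.5125,.0218,.112],velocity=.1);st("over")
s=snap("wrist","w_over");cv2.imwrite("pics/m3.png",cv2.resize(s["image"][60:400,180:460],(700,600)) if 0 else s["image"])
```

```text
at 5.7 [0.5035 0.3392 0.0621] [179.9  -0.  115. ] [-0.7  0.4  0. ] 0.0919
grab 6.9 [0.503  0.3385 0.061 ] [-180.   -0.  115.] [ 0.5  0.3 -1.1] 0.0137
up 7.7 [0.5027 0.3379 0.1641] [-179.9    0.   115. ] [-0.4 -0.1 -0.5] 0.0138
over 9.6 [0.5128 0.0223 0.1123] [180.   -0.   78.5] [-0.2 -0.9 -1.4] 0.0139
```

View pics/m3.png

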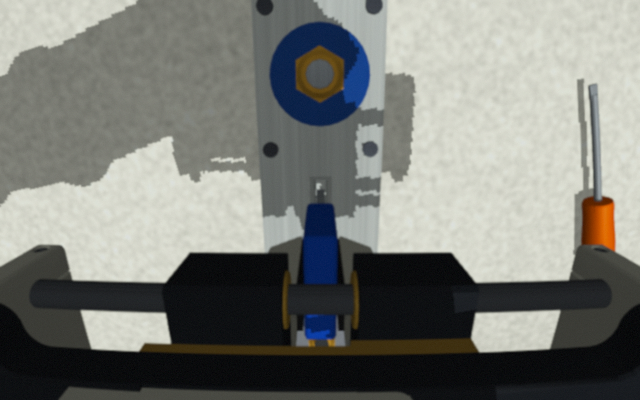

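The blade is held, and the handle centre line (320,205) lines up with the visible slot end (320,188). Now inserting in force-watched steps.

```bash
cat >> h.py <<'E'
def st(t):
    o=arm.observe();print(t,round(o["time"],1),np.round(o["eef_pos"],4),np.round(o["orientation"],1),np.round(o["ft_force"],1),round(float(o["opening"]),4));return o
def down(x,y,z0,z1,step,fmax,vel=.06):
    for z in np.arange(z0,z1-1e-6,-step):
        arm.move_l([x,y,z],velocity=vel);arm.sleep(.08);o=arm.observe()
        if o["ft_force"][2]>fmax: break
    st(f"stop cmd {z:.4f}");return z
E
python3 - <<'E'
from h import *
z=down(.5125,.0218,.106,.061,.003,12)
E
```

```text
stop cmd 0.0610 15.0 [0.5124 0.0218 0.0609] [-180.    -0.    78.5] [-0.6 -0.6 -0.7] 0.0137
```

Run:
```python
from h import *
arm.open();arm.sleep(.3);st("open");arm.move_l([.5125,.0218,.15],velocity=.2)
arm.reach([.512,.0,.22],[180,0,78.5]);snap("wrist","w_home")
arm.reach([.503,-.35,.2],[180,0,60]);st("tray");snap("wrist","w_tray2")
cv2.imwrite("pics/m4.png",np.hstack([cv2.imread("pics/w_home.png")[:,120:520],cv2.imread("pics/w_tray2.png")[:,120:520]]))
```

```text
open 16.6 [0.5125 0.0218 0.061 ] [180.   -0.   78.5] [ 0.2 -0.3 -0.4] 0.0917
tray 18.9 [ 0.5041 -0.3476  0.2002] [ 1.80e+02 -1.00e-01  6.02e+01] [-0.1 -0.2  0.6] 0.0919
```

View pics/m4.png

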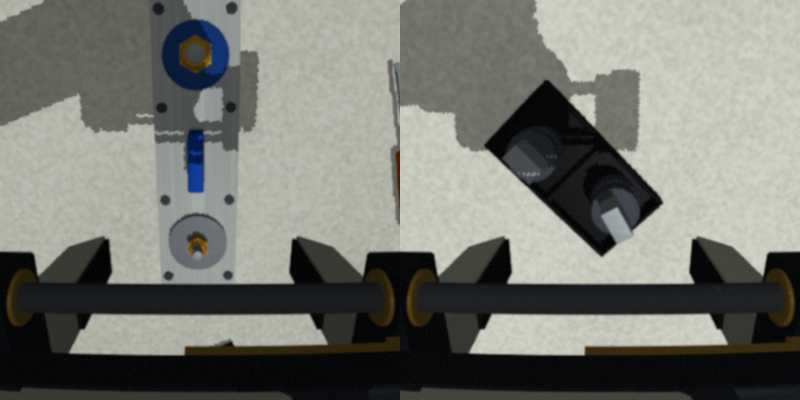

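Run:
```python
from m import *
s=L("w_home");I=s["image"].astype(int)
for t in(40,70,100): rectinfo(s,((I[...,0]-I[...,2])>t).astype(np.uint8),.095,(290,340),(115,200))
s=L("w_tray2");g=s["image"].astype(int).sum(2)//3
for t in(85,100,120): rectinfo(s,(g>t).astype(np.uint8),.093,(315,356),(195,250))
print(g[125:190:4,216:290:4])
```

```text
px (307, 131, 17, 62) centre 512.2 23.3 size 13.4 51.7 shortside yaw -11.5
px (308, 159, 15, 33) centre 509.9 12.4 size 11.8 27.7 shortside yaw -11.5
px (309, 163, 14, 28) centre 510.1 11.1 size 11.0 23.5 shortside yaw -12.2
px (321, 207, 35, 43) centre 503.5 -381.8 size 24.8 40.8 shortside yaw -15.0
px (321, 207, 35, 43) centre 503.6 -382.0 size 24.4 40.7 shortside yaw -13.5
px (322, 208, 34, 42) centre 503.7 -382.3 size 24.0 39.9 shortside yaw -15.0
[[111  94  10   1   7   4   9   9   6  10  14  14  11   9   7   6   8   8
   12]
 [104  13   4   6   6   9   8  13  25  22  21  27  30  22  15   8  10   8
   10]
 [ 18   7   5   7   7   8  29  31  31  32  28  31  21  25  23  18   6  10
    7]
 [  4   6   6   1  16  31  32  32  33  30  30  28  28  20  21  22  20  14
   23]
 [  6   2   6  10  30  29  40  47  35  31  32  32  32  30  19  25  22   6
    8]
 [  3   7   4  26  32  55  49  47  48  34  30  31  32  32  28  18  23  16
   15]
 [  2   7   9  31  72  75  60  47  47  47  37  31  29  33  28  20  23  28
   24]
 [ 12   4  14  69  74  75  73  59  46  48  47  35  31  30  34  26  25  26
   26]
 [106   6  65  71  73  74  74  75  60  47  48  46  36  46  48  47  31  25
   26]
 [193 106  39  73  72  73  73  73  75  61  48  48  50  36  30  24  27  26
   27]
 [196 199 113  38  74  72  75  72  72  74  63  50  47  37  42  32  24  26
   28]
 [188 205 200 128  61  74  76  76  75  76  75  65  56  65  62  27  22  25
   19]
 [194 202 197 199 141  63  80 114 124 111  99  71  65  66  33  26  28  24
    6]
 [199 192 194 196 195 149  55  71  77  80  65  66  59  28  24  25  21   9
   14]
 [193 192 194 190 199 195 142  27  71  53  45  30  20  22  25  17   5  11
   27]
 [189 191 194 195 202 197 199 153  28   6   3  19  21  22  17   5  16  25
   25]
 [194 202 193 197 197 203 204 201 178  25   8   2  18  18   6  13  23  24
   26]]
```

Run:
```python
from m import *
s=L("w_tray2");g=s["image"].astype(int).sum(2)//3
m=(g>100).astype(np.uint8);n,l=cv2.connectedComponents(cv2.erode(m[200:250,312:362],np.ones((2,2),np.uint8)))
for i in range(1,n):
    k=np.zeros_like(m);k[200:250,312:362]=(l==i)
    if k.sum()>60: rectinfo(s,k,.093)
m=((g>65)&(g<95)).astype(np.uint8);m=cv2.morphologyEx(m,cv2.MORPH_OPEN,np.ones((5,5),np.uint8));rectinfo(s,m,.093,(215,275),(140,182))
```

```text
px (322, 209, 40, 41) centre 504.7 -382.4 size 32.1 36.6 shortside yaw -27.8
px (226, 148, 33, 25) centre 462.8 -294.2 size 15.4 26.8 shortside yaw 14.7
```

Run:
```python
from m import *
s=L("w_tray2");g=s["image"].astype(int).sum(2)//3
print(g[204:246:4,314:362:3])
m=((g>100)&(g<178)).astype(np.uint8);m=cv2.morphologyEx(m,cv2.MORPH_OPEN,np.ones((5,5),np.uint8));rectinfo(s,m,.093,(312,360),(200,250))
```

```text
[[ 64  65  43  49  49  50  50  51  47  62  71  70  71  71  69  39]
 [ 65  64  61  50  50  50  76 134 100  46  67  68  70  71  68  49]
 [ 66  67  58  59 108 155 165 168 164  68  54  70  67  72  68  46]
 [ 66  66  83 151 153 156 158 163 166 151  55  59  68  67  71  40]
 [ 58  67  64 113 154 156 160 161 164 167 125  51  64  68  58  17]
 [ 34  63  66  65 131 155 158 161 163 166 169  98  54  63  32 120]
 [ 27  34  59  65  73 146 157 156 158 162 165 161  68  61 171 201]
 [ 25  26  26  37  51  78 151 158 161 164 166 167 148 165 196 197]
 [ 24  26  25  24  15   7  83 148 149 152 155 156 161 184 191 200]
 [  9  21  24  12   5   3  11 117 149 153 167 186 194 193 188 190]
 [  7   5  14   8   3   5  11  77 181 195 201 198 195 194 198 197]]
px (322, 209, 32, 34) centre 503.7 -377.2 size 17.1 29.9 shortside yaw 0.2
```

Two views agree on the far socket: (503.4,−377.2), yaw about −0.5°, tang 17×30 mm. Trying this one first.

Run:
```python
from h import *
p=[.5034,-.3772];c=[.5298,.1099];w=[180,0,89.5]
arm.reach(p+[.15],w);arm.move_l(p+[.062]);arm.grab();st("grab")
arm.move_l(p+[.215],velocity=.25);st("up")
arm.reach(c+[.20],[180,0,78.5]);arm.sleep(.15);o=st("over")
arm.move_l(c+[.135],velocity=.12)
z=down(*c,.131,.113,.003,12)
snap("side","sd1");snap("wrist","w_sock1")
```

```text
grab 21.4 [ 0.5034 -0.3772  0.062 ] [-180.    -0.    89.5] [-1.2  0.1 -0.3] 0.0159
up 22.1 [ 0.5024 -0.3769  0.2134] [-1.799e+02 -1.000e-01  8.950e+01] [-0.   0.3 -3.9] 0.0159
over 24.1 [0.5302 0.1088 0.1999] [180.    0.   78.4] [ 0.  -1.4 -3. ] 0.0163
stop cmd 0.1190 26.4 [0.531  0.1112 0.1219] [ 1.798e+02 -1.000e-01  7.850e+01] [-7.2 -1.5 26.8] 0.0158
```

It stopped 9 mm high, which means either the wrong socket or a misalignment. I'll try a few small offsets before deciding.

Run:
```python
from h import *
c=np.array([.5298,.1099])
for d in [(.0015,.0015),(-.0015,.0015),(-.0015,-.0015),(.0015,-.0015)]:
    q=c+d;arm.move_l([*q,.125],velocity=.1);arm.move_l([*q,.119],velocity=.06);arm.sleep(.1);st(d)
```

```text
(0.0015, 0.0015) 27.1 [0.5314 0.1122 0.1198] [180.   -0.   78.5] [-3.2 -0.3 14.9] 0.0163
(-0.0015, 0.0015) 27.7 [0.5301 0.1118 0.1195] [ 1.798e+02 -1.000e-01  7.850e+01] [ 2.4 -0.1  5.8] 0.0157
(-0.0015, -0.0015) 28.3 [0.5287 0.1082 0.1211] [1.799e+02 1.000e-01 7.850e+01] [-8.1 -5.1 29.1] 0.016
(0.0015, -0.0015) 28.9 [0.5309 0.1105 0.119 ] [-1.80e+02 -1.00e-01  7.86e+01] [-3.1  2.2  8.4] 0.0161
```

Run:
```python
from h import *
arm.move_l([.5295,.1114,.122],velocity=.1)
down(.5295,.1114,.119,.113,.002,25);arm.sleep(.3);st("x")
s=snap("side","sd2");snap("wrist","w_sock2")
cv2.imwrite("pics/m5.png",np.hstack([cv2.resize(s["image"][130:290,290:430],(525,600),interpolation=cv2.INTER_CUBIC)[:400],cv2.imread("pics/w_sock2.png")[:,180:455]]))
```

```text
stop cmd 0.1150 30.2 [0.5307 0.1118 0.1186] [179.8   0.   78.5] [-10.5  -4.6  42.8] 0.016
x 30.5 [0.5307 0.1118 0.1186] [179.8   0.   78.5] [-9.8 -5.4 42.6] 0.0158
```

View pics/m5.png

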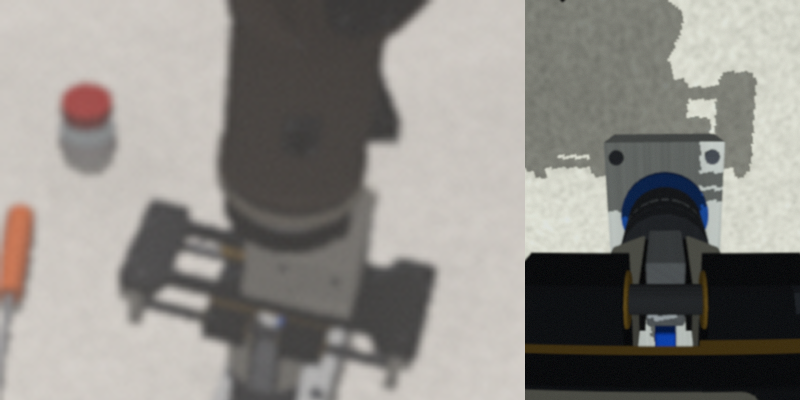

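Run:
```python
from m import *
s=L("w_sock2");P=s["pose"];K=np.array([[s["fx"],0,s["cx"]],[0,s["fy"],s["cy"]],[0,0,1]])
a=np.radians(78.5);u=np.array([np.cos(a),np.sin(a)]);T=np.linalg.inv(P)
for c in((.5298,.1099),(.5307,.1118)):
  pts=[[*(np.array(c)+r*u),z] for r,z in((.030,.056),(.0235,.056),(.0235,.060),(.0235,.065),(.0235,.117),(.0235,.108))]
  uv=cv2.projectPoints(np.float64(pts),cv2.Rodrigues(T[:3,:3])[0],T[:3,3],K,s["dist"])[0].reshape(-1,2);print(uv.round(1).tolist())
I=s["image"];print([(r,I[r,320].tolist()) for r in range(165,262,2)])
```

```text
[[319.4, 173.5], [319.4, 183.1], [319.4, 184.6], [319.5, 186.6], [319.7, 214.0], [319.6, 208.1]]
[[320.2, 170.5], [320.2, 180.1], [320.2, 181.6], [320.2, 183.5], [320.7, 210.0], [320.6, 204.4]]
[(165, [95, 97, 93]), (167, [96, 98, 95]), (169, [95, 97, 94]), (171, [82, 77, 72]), (173, [60, 32, 19]), (175, [70, 34, 14]), (177, [72, 33, 12]), (179, [70, 31, 11]), (181, [72, 34, 13]), (183, [70, 32, 9]), (185, [69, 31, 13]), (187, [43, 27, 17]), (189, [24, 23, 20]), (191, [27, 23, 22]), (193, [24, 21, 19]), (195, [24, 23, 21]), (197, [33, 30, 29]), (199, [52, 49, 47]), (201, [32, 29, 27]), (203, [26, 21, 21]), (205, [29, 25, 24]), (207, [25, 24, 21]), (209, [23, 22, 20]), (211, [25, 23, 22]), (213, [27, 27, 24]), (215, [36, 33, 30]), (217, [37, 31, 31]), (219, [35, 34, 30]), (221, [35, 32, 30]), (223, [38, 34, 32]), (225, [37, 33, 33]), (227, [36, 33, 30]), (229, [36, 35, 31]), (231, [54, 53, 50]), (233, [59, 58, 53]), (235, [58, 56, 55]), (237, [57, 57, 53]), (239, [58, 57, 54]), (241, [59, 58, 53]), (243, [59, 56, 54]), (245, [57, 56, 53]), (247, [57, 55, 52]), (249, [57, 57, 53]), (251, [57, 56, 52]), (253, [57, 56, 53]), (255, [56, 55, 53]), (257, [59, 57, 54]), (259, [56, 56, 54]), (261, [58, 58, 55])]
```

Run:
```python
from h import *
for q in [(.5295,.1130),(.5283,.1140),(.5310,.1140),(.5305,.1115),(.528,.1115)]:
    arm.move_l([*q,.122],velocity=.15);arm.move_l([*q,.117],velocity=.06);arm.sleep(.05);st(q)
    
arm.move_l([.5298,.1115,.135],velocity=.15);arm.sleep(.1);snap("wrist","w_sock3");st("")
```

```text
(0.5295, 0.113) 31.1 [0.5308 0.1128 0.1186] [179.8   0.   78.5] [-3.8 -4.  26.6] 0.0158
(0.5283, 0.114) 31.7 [0.5306 0.1137 0.1186] [179.7  -0.   78.4] [ 0.9 -3.8 19.1] 0.0158
(0.531, 0.114) 32.2 [0.5313 0.1141 0.1185] [179.9   0.   78.5] [-4.7 -3.2 25.1] 0.0162
(0.5305, 0.1115) 32.8 [0.5313 0.1128 0.1187] [ 1.799e+02 -1.000e-01  7.850e+01] [-5.6 -0.6 24.1] 0.0157
(0.528, 0.1115) 33.3 [0.5304 0.1127 0.1187] [ 1.797e+02 -1.000e-01  7.850e+01] [ 0.1  1.1 17.6] 0.0157
 33.8 [0.529  0.111  0.1337] [-1.799e+02  1.000e-01  7.850e+01] [ 0.6  0.7 -3.2] 0.0159
```

The stop height is the same (.1186) at every offset, so this is the wrong socket. The force balance puts the nut centre near (.529,.1115). I'll return this socket and look at the other one.

Run:
```python
from h import *
p=[.5034,-.3772];w=[180,0,89.5]
arm.move_l([.529,.111,.205],velocity=.25)
arm.reach(p+[.17],w);arm.move_l(p+[.068],velocity=.2)
down(*p,.064,.0585,.0015,5)
arm.open();st("rel");arm.move_l(p+[.16],velocity=.25)
arm.reach([.465,-.30,.185],[180,0,105]);arm.sleep(.15);st("look");s=snap("wrist","w_tray3")
cv2.imwrite("pics/m6.png",cv2.resize(s["image"][60:250,180:460],(800,543),interpolation=cv2.INTER_NEAREST))
```

```text
stop cmd 0.0595 38.0 [ 0.5034 -0.3772  0.0594] [-180.    -0.    89.5] [ 0.4  0.2 -2.6] 0.016
rel 39.2 [ 0.5034 -0.3772  0.0595] [180.    0.   89.5] [-0.2  0.9 -0.3] 0.092
look 40.4 [ 0.4647 -0.3008  0.1841] [-180.    -0.   104.9] [-0.   0.4 -0.3] 0.0916
```

View pics/m6.png

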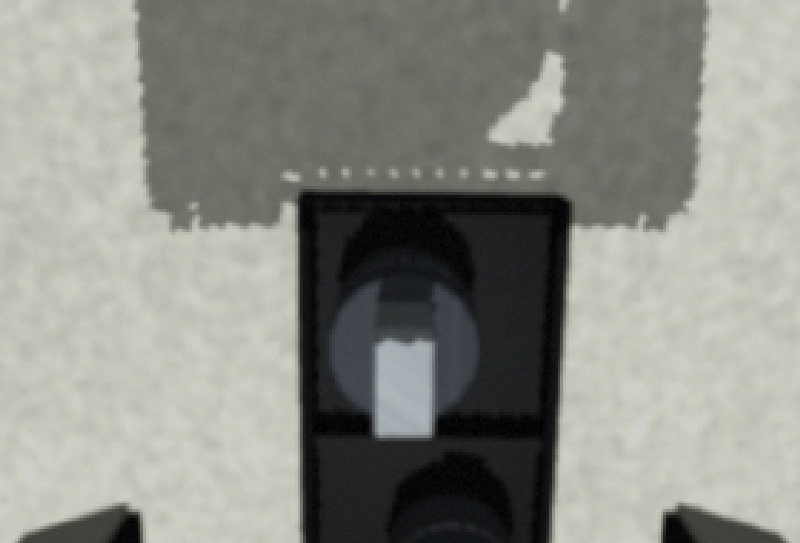

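The tang top spans about (311–332, 166–213) px, with its upper end shaded. Measuring it.

Run:
```python
from m import *
s=L("w_tray3");g=s["image"].astype(int).sum(2)//3
print(g[156:176:2,314:330:4].tolist())
for hi in(60,68): rectinfo(s,(g>hi).astype(np.uint8),.093,(306,337),(160,218))
P=onz(s,[(310.9,165.7),(331.9,165.7),(331.9,213.3),(310.9,213.3)],.093);print(P.round(4),P.mean(0))
```

```text
[[24, 28, 27, 26], [32, 29, 31, 30], [32, 31, 30, 27], [28, 28, 30, 30], [34, 32, 32, 34], [46, 46, 48, 46], [50, 48, 49, 49], [48, 50, 50, 52], [48, 50, 50, 48], [57, 58, 58, 57]]
px (306, 160, 31, 54) centre 461.9 -290.0 size 22.8 41.2 shortside yaw 14.2
px (306, 161, 28, 53) centre 460.8 -290.7 size 20.5 40.5 shortside yaw 14.2
[[ 0.4503 -0.2761  0.093 ]
 [ 0.4653 -0.2721  0.093 ]
 [ 0.4752 -0.308   0.093 ]
 [ 0.4596 -0.3121  0.093 ]] [ 0.46257749 -0.2920601   0.093     ]
```

The lower end edge and the top/face step near row 174 give a length of 30.6 mm, as expected. Centre is (.4634,−.295), yaw 14.5°, and it agrees with the earlier view.

Run:
```python
from h import *
p=[.4634,-.295];c=[.5292,.1112]
arm.move_l(p+[.15],[180,0,104.5],velocity=.15);arm.move_l(p+[.062],velocity=.15);arm.grab();st("grab")
arm.move_l(p+[.215],velocity=.25)
arm.reach(c+[.20],[180,0,78.5]);arm.move_l(c+[.135],velocity=.12)
down(*c,.131,.113,.003,12)
```

```text
grab 42.7 [ 0.4634 -0.295   0.062 ] [180.   -0.  104.5] [ 0.4  0.9 -0.8] 0.0161
stop cmd 0.1130 48.0 [0.5293 0.1113 0.113 ] [180.   -0.   78.5] [ 0.3 -1.1 -2.4] 0.0156
```

It went down freely. Seating it with a light push and checking the whole scene.

Run:
```python
from h import *
down(.5292,.1112,.112,.109,.001,8);arm.sleep(.3);st("seat")
a=snap("scene","sc9");b=snap("side","sd9");w=snap("wrist","w9")
r=lambda i,y,x:cv2.resize(i[y:y+150,x:x+200],(400,300),interpolation=cv2.INTER_CUBIC)
cv2.imwrite("pics/m7.png",np.vstack([np.hstack([r(a["image"],110,270),r(b["image"],90,290)]),np.hstack([r(w["image"],140,220),r(a["image"],160,320)])]))
```

```text
stop cmd 0.1120 48.3 [0.5293 0.1113 0.1129] [180.    0.   78.5] [-3.2 -1.5  9.3] 0.0159
seat 48.6 [0.5293 0.1112 0.1129] [180.    0.   78.5] [-3.1 -2.5  9.7] 0.0161
```

View pics/m7.png

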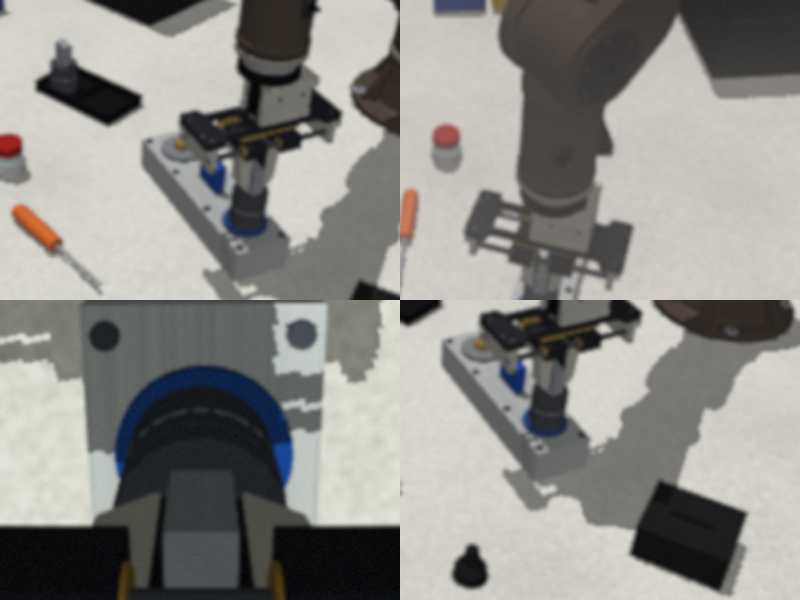

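The socket seated on the collar at TCP .1129 (nominal .113). The other socket stands upright in the tray, the blade is home, and the bystanders are in place. Handing in.

```bash
python3 -c "
from h import *
arm.close_job();st('end')"
```

```text
the job is handed in; nothing more can be done
the job is handed in; nothing more can be done
```

The job is handed in. The blade is in the bar's slot, and the socket that fits is down on the blue-collar nut, still gripped. My last check was at 48.6 s of the 69 s limit; no verdict is reported.

- **Blade:** It slid into the slot with no measurable resistance and I let it go. A wrist view afterwards put it at (512, 23) mm at the bar's yaw, against a slot centre of (512.5, 21.8) mm. I did not measure its final height separately.
- **First socket:** The one in the far compartment stopped at least 5.5 mm above the seated height at every offset I tried. It slipped about 3 mm in the fingers while I pushed (peak push 43 N, wrist limit 120 N). I stood it back in its compartment, and the last scene picture shows it upright.
- **Second socket:** It went down freely and seated with the TCP at 0.1129 m, against 0.113 m nominal, under a push of about 10 N. It was still gripped, with the fingers 16 mm apart on the tang.
- **Bystanders:** By eye, the jar, suction cup and screwdriver looked unmoved in the final pictures. I did not re-measure them.

One disagreement: contact forces during the first try put the nut about 1.5 mm from where the camera had placed it. I used a position between the two, and the second socket went on without force.

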